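Lids back on the kitchen canisters

ROBOT

A 7-joint arm with a two-finger parallel gripper is mounted at the origin on the work surface. World frame = base frame: x ahead of the robot, y to its left, z up, the work surface at z = 0. Lengths are in m, angles in rad, forces in N, time in s.
With the tool pointing down it reaches from about 0.4 to 0.85 m from the base axis. Payload 10.4 kg.
Tool frame: the origin (TCP) lies on the centre line of the jaws, within the pads' length; the fingertips stand 14 mm ahead of it and the grasp point (between the pads) lies 5 mm behind it (manip.tip_reach is the distance from the TCP to the fingertips, in m); z points along the fingers, y is the line along which they close (so a half turn about z gives the same grasp; the last joint's range is limited). The gripper opens to 85 mm and grips with 20 to 120 N. Pads are 22 mm wide; open, the fingers measure 114 mm over their backs; the gripper's body (76 mm by 85 mm) begins 54 mm behind the grasp point. The pads swing forward as they close: fully open they stand 13 mm farther back than shut.
Start: joints at [1.262, 0.332, -0.065, 1.46, 0.022, 1.35, -0.088], TCP at [0.176, -0.6, 0.21] pointing down, gripper open.
Joint ranges: [-2.6, 2.6], [-0.5, 2.12], [-1.47, 1.34], [0.16, 2.42], [-1.27, 4.41], [0.06, 2.06], [-2.6, 2.6]. Speed limits (rad/s): [2.22, 2.22, 2.79, 2.79, 3.14, 3.14, 3.14].

INTERFACE

Orientations are given as a unit quaternion [x, y, z, w].
In Python, from workcell import manip gives the robot as it stands.
- The arm moves only by the shell command python3 -m pendant 'ROWS' [FORCE]. ROWS is JSON, a list of rows, each a list of 7 numbers: the shift along the tool's x, y, z in units of 50 mm (1.0 is 50 mm), then the turn, a rotation vector about the tool's x, y, z in units of 8 degrees (1.0 is 8 degrees), then the opening, from -1 (shut) to 1 (fully open), so that 0 is half open. In form: [[dx, dy, dz, ax, ay, az, jaw], ...]. A call has exactly 10 rows; each row is the pose to reach, as a shift and turn from the pose commanded when the call began, along the tool's axes at that moment; what a row does not reach only later rows make up. A row lasts 1/8 s, in which the tool goes at most 62.5 mm and 10.7 degrees, less where a joint would pass 70% of its speed; a pose out of reach is approached as far as the arm can. A call with a gripper value outside its range is refused whole. The fingers move at their own pace and stop on an object; FORCE is the grip in N (left out, the last holds). Time passes only in rows, so rows that repeat a pose let the fingers close, or fill a call up. It gives the time, the measured TCP pose, the force, the opening and the grip force at its end, in the units of the state.
- manip.get_obs(): the state, without advancing time (a new reading comes with each control period).
- manip.camera(name): name is "scene" or "top" or "wrist"; returns (picture, depth): 384x512x3 uint8, red, green, blue; 384x512 float32, m along the optical axis (not along the pixel's ray), 0 where there is no reading.
- manip.get_calibration(name): a dict with "fx", "fy", "cx", "cy" (pixels), "xyz" and "orientation" of the camera in the world. Camera axes: x right, y up, looking along -z (the intrinsics and any distortion apply to the point x, -y, -z); pixel columns grow to the right and rows downward; lengths in m; the calibration is good to about 2 mm. A picture is of the moment at which its call begins: read the wrist's pose just before it. get_calibration takes no time and is no camera call; for the wrist camera it gives the pose at the moment of the call.
- manip.hand_in(): hands the job in; it is judged then, once.
Trained networks look in the newest picture that a camera, given by its name, has taken for a name from the list of things; names that differ only in an ending like _2 or _b are one class to them, and where a whole thing is asked for, a point or a joint stands for the part that bears it (a point fixed in the world has none). Each returns a list of dicts, best first, with "p" (0 to 1); they miss things now and then, are a little off and sometimes report something else, mostly with a low value. They report only what shows in the picture. A call takes as long as a camera call. They do not tell look-alikes from the thing itself.
- manip.find_in(thing, camera): "box" ([left, top, right, bottom] in pixels, round what is visible of it).
- manip.trace(thing, camera): "pixels" (384x512 bool, what is visible of it) and "box" ([left, top, right, bottom] in pixels, round what is visible of it).
- manip.tip_of(thing, camera): "pixel" ([column, row] in pixels: a listed point, or the origin of a listed thing).
The state is a dict: "clock": time; "joint_pos": joint angles; "joint_velocities": joint speeds; "tau": joint torques, N m; "position": TCP position; "ee_rot": TCP orientation; "ft_force": force on the tool from outside, world axes, zero at the start; "torque": the same for the moment, N m; "grip_width": opening from 0.0 (shut) to 1.0 (fully open); "grasp_force": force on a finger pad.
Only numpy, scipy, OpenCV 4.12 (cv2) and the standard library are available. Lean on these libraries where they do the work, as an engineer would, in place of code of your own. Each camera call takes 0.05 s, during which the arm holds its last target. There are 200 camera calls.

TASK

Put the lids back on the canisters: take the stack of wooden lids on the cork stand apart from the top down and lay each lid on the open canister of its own shape and size, flat, centred and squared up with the canister so that its mouth is fully covered. Set the lids down without dropping or throwing them, and leave the canisters, the sauce bottle and the pepper mill standing where they are.

Things in the scene. Friction and masses are not known exactly. Their poses are not given: they have to be found in the camera images.
- lid_oblong: oblong lid: flat dark acacia slab 120 x 62 mm, 15 mm thick, about 80 g; the bottom of the stack of lids, lying on an 8 mm thick round cork pot stand (150 mm across). Origin: centre of its underside; z up through its thickness; x along the 120 mm length, y along the 62 mm width.
- lid_square: square lid: flat dark acacia slab 58 x 58 mm, 15 mm thick, about 40 g; lies on the oblong lid. Origin: centre of its underside; z up through its thickness; x and y parallel to its sides.
- lid_round: larger round lid: flat dark acacia disc 50 mm across, 15 mm thick, about 25 g; lies on the square lid. Origin: centre of its underside; z up through its thickness.
- lid_small: small round lid: flat dark acacia disc 36 mm across, 15 mm thick, about 18 g; top of the stack, on the larger round lid. Origin: centre of its underside; z up through its thickness.
- jar_oblong: oblong canister, open: 114 x 56 mm outside, 60 mm high to the flat rim, mouth 94 x 36 mm, about 0.55 kg; loose, filled-weight stoneware, off-white with a terracotta band at the foot, stands upright on the worktop. Origin: centre of its underside; z up; x along the 114 mm length, y along the 56 mm width. Its lid lies flat on the rim, overhanging 3 mm all round.
- jar_square: square canister, open: 54 x 54 mm outside, 80 mm high to the flat rim, mouth 36 x 36 mm, about 0.45 kg; loose, filled-weight stoneware, off-white with a terracotta band at the foot, stands upright on the worktop. Origin: centre of its underside; z up; x and y parallel to its sides. Its lid lies flat on the rim, overhanging 2 mm all round.
- jar_round: larger round canister, open: body 60 mm across, narrowing within its top 18 mm to a neck 46 mm across, 90 mm high to the flat rim, mouth 30 mm, about 0.42 kg; loose, filled-weight stoneware, off-white with a terracotta band at the foot, stands upright on the worktop. Origin: centre of its underside; z up. Its lid lies flat on the rim, overhanging 2 mm.
- jar_small: small round canister, open: body 44 mm across, narrowing within its top 18 mm to a neck 32 mm across, 66 mm high to the flat rim, mouth 20 mm, about 0.25 kg; loose, filled-weight stoneware, off-white with a terracotta band at the foot, stands upright on the worktop. Origin: centre of its underside; z up. Its lid lies flat on the rim, overhanging 2 mm.
- sauce: bystander: red sauce bottle with a green cap, 54 mm across, 170 mm high, loose, standing at the back between the canisters. Origin: centre of its underside; z up. To be left standing where it is.
- mill: bystander: turned wooden pepper mill, 52 mm across at the foot, 128 mm high, loose, standing just beyond the stack of lids, as seen from the robot. Origin: centre of its underside; z up. To be left standing where it is.
Mind the look-alikes: they are no part of the job. What is shaped like the lid_oblong but blue or red is not meant.

How it is judged:
At the end, for the whole second after the job is handed in: Every lid lies released and still on its own canister: flat, underside within 4 mm of rim height, centred within 10 mm (small lid 8 mm), the oblong and square lids squared up within 0.2 rad; all canisters upright (horizontal distance between lid_oblong and jar_oblong below 0.01 m and z of lid_oblong in the frame of jar_oblong between 0.056 and 0.064 m and angle between each of lid_oblong, jar_oblong, lid_square, jar_square, lid_round, jar_round, lid_small, jar_small's own z axis and vertical below 0.08 rad and linear speed of each of lid_oblong, lid_square, lid_round, lid_small below 0.02 m/s and horizontal distance between lid_square and jar_square below 0.01 m and z of lid_square in the frame of jar_square between 0.076 and 0.084 m and horizontal distance between lid_round and jar_round below 0.01 m and z of lid_round in the frame of jar_round between 0.086 and 0.094 m and horizontal distance between lid_small and jar_small below 0.008 m and z of lid_small in the frame of jar_small between 0.062 and 0.07 m and angle between the x axis of lid_oblong and the x axis of jar_oblong, either way round below 0.2 rad and (angle between the x axis of lid_square and the x axis of jar_square, either way round below 0.2 rad or angle between the x axis of lid_square and the y axis of jar_square, either way round below 0.2 rad)); the robot touches nothing.
It fails at once if a canister is knocked over or shoved more than 30 mm (angle between any of jar_oblong, jar_square, jar_round, jar_small's own z axis and vertical above 0.35 rad or distance of any of jar_oblong, jar_square, jar_round, jar_small from where it was at the start of the episode above 0.03 m).
It fails at once if the sauce bottle or the pepper mill is knocked over or shoved more than 30 mm (angle between any of sauce, mill's own z axis and vertical above 0.35 rad or distance of any of sauce, mill from where it was at the start of the episode above 0.03 m).
It fails at once if a lid is dropped or flung (faster than 0.8 m/s, about a 33 mm fall, with no finger on it) ((linear speed of lid_oblong above 0.8 m/s and contact force between the fingers and lid_oblong below 0.1 N) or (linear speed of lid_square above 0.8 m/s and contact force between the fingers and lid_square below 0.1 N) or (linear speed of lid_round above 0.8 m/s and contact force between the fingers and lid_round below 0.1 N) or (linear speed of lid_small above 0.8 m/s and contact force between the fingers and lid_small below 0.1 N)).
It also fails if it takes over 102 s, if anything falls off the work surface, if the arm or the gripper's body presses on something with over 40 N, if the wrist force passes 120 N, or if a joint passes its speed limit or range.

## Working session

There is one attempt and no reset: what is moved stays moved. The work goes in short steps, Python scripts to look and compute and a shell command to move; the robot and the scene stay as the last step left them, time stands still between calls to the robot, and variables do not carry over. Pictures are saved under pics/ and viewed, at most 14 in all, crops included, and the job is handed in when it is done.

```bash
mkdir -p pics
cat > h.py <<'E'
import numpy as np, cv2
from scipy.spatial.transform import Rotation as R
from workcell import manip
def cloud(name):
    c=manip.get_calibration(name); o=manip.get_obs()
    img,d=manip.camera(name)
    v,u=np.mgrid[0:384,0:512]
    P=np.stack([(u-c['cx'])/c['fx']*d,-(v-c['cy'])/c['fy']*d,-d],-1)
    W=P@R.from_quat(c['orientation']).as_matrix().T+np.array(c['xyz'])
    W[d==0]=np.nan
    return img,d,W
def save(img,f): cv2.imwrite('pics/'+f,cv2.cvtColor(img,cv2.COLOR_RGB2BGR))
E
python3 - <<'E'
from h import *
o=manip.get_obs(); print(o['clock'],o['position'],R.from_quat(o['ee_rot']).as_matrix().round(3).tolist())
print({k:v for k,v in manip.get_calibration('top').items()})
for n in ('top','scene'):
    img,d,W=cloud(n); save(img,n+'0.png'); np.save(n+'0.npy',W)
    for t in ['lid_oblong','lid_square','lid_round','lid_small','jar_oblong','jar_square','jar_round','jar_small','sauce','mill']:
        r=manip.trace(t,n)
        for q in r[:2]:
            m=q['pixels']; w=W[m]; w=w[~np.isnan(w[:,0])]
            if len(w)==0: continue
            zt=np.percentile(w[:,2],95); top=w[w[:,2]>zt-.006]
            print(n,t,round(q['p'],2),np.round(q['box']),'ztop',zt.round(3),'cen',((top.min(0)+top.max(0))/2).round(3),'ext',np.ptp(top,axis=0).round(3))
print(manip.get_obs()['clock'])
E
```

```text
0.0 [ 0.17606496 -0.5992654   0.20911076] [[0.959, 0.282, -0.0], [0.282, -0.959, 0.001], [-0.0, -0.001, -1.0]]
{'fx': 426.3783772092243, 'fy': 426.3783772092243, 'cx': 262.89282508538975, 'cy': 187.81668230566956, 'xyz': array([ 0.25475747, -0.04751025,  1.12786477]), 'orientation': array([-0.08158755,  0.08059126,  0.71696265, -0.68761405])}
top lid_oblong 0.83 [332. 255. 379. 282.] ztop 0.019 cen [ 0.293 -0.278  0.018] ext [0.072 0.125 0.009]
top lid_oblong 0.73 [320. 130. 370. 162.] ztop 0.019 cen [ 0.627 -0.28   0.018] ext [0.094 0.125 0.01 ]
top lid_square 0.71 [263. 201. 293. 235.] ztop 0.041 cen [ 0.429 -0.086  0.044] ext [0.073 0.074 0.017]
top lid_round 0.46 [267. 209. 288. 226.] ztop 0.056 cen [ 0.426 -0.085  0.054] ext [0.035 0.044 0.005]
top lid_small 0.65 [268. 213. 283. 227.] ztop 0.072 cen [ 0.421 -0.084  0.07 ] ext [0.031 0.033 0.007]
top lid_small 0.3 [287. 121. 303. 140.] ztop 0.068 cen [ 0.667 -0.146  0.067] ext [0.031 0.032 0.01 ]
top jar_oblong 0.91 [123. 198. 155. 249.] ztop 0.062 cen [0.433 0.279 0.061] ext [0.119 0.067 0.01 ]
top jar_square 0.88 [174. 116. 205
[... 1528 characters left out ...]
[296. 262. 334. 308.] ztop 0.081 cen [0.671 0.142 0.079] ext [0.066 0.065 0.008]
scene jar_square 0.57 [228. 232. 254. 288.] ztop 0.169 cen [ 0.685 -0.021  0.168] ext [0.024 0.024 0.009]
scene jar_round 0.55 [142. 152. 173. 186.] ztop 0.09 cen [ 0.473 -0.322  0.089] ext [0.043 0.042 0.008]
scene jar_small 0.97 [177. 236. 198. 263.] ztop 0.066 cen [ 0.668 -0.146  0.064] ext [0.031 0.03  0.008]
scene jar_small 0.45 [236. 170. 255. 183.] ztop 0.055 cen [ 0.433 -0.086  0.056] ext [0.034 0.049 0.014]
scene sauce 0.6 [227. 231. 253. 286.] ztop 0.17 cen [ 0.685 -0.021  0.168] ext [0.024 0.025 0.009]
scene mill 0.69 [266. 220. 286. 264.] ztop 0.126 cen [0.605 0.043 0.125] ext [0.028 0.028 0.009]
1.1
```

Run:
```python
from h import *
i=cv2.imread('pics/top0.png')[90:290,110:390]; cv2.imwrite('pics/top0c.png',cv2.resize(i,None,fx=2.8,fy=2.8,interpolation=cv2.INTER_CUBIC))
def fit(W,lo,hi,c,r,nm):
    m=(W[...,2]>lo)&(W[...,2]<hi)&(np.hypot(W[...,0]-c[0],W[...,1]-c[1])<r)
    p=W[m][:,:2]
    (x,y),s,a=cv2.minAreaRect((p*1000).astype(np.float32))
    print(nm,len(p),'c',round(x,1),round(y,1),'size',np.round(s,1),'ang',round(a,1),'z',np.median(W[m][:,2]).round(4))
for n in('top','scene'):
    W=np.load(n+'0.npy'); print(n)
    fit(W,.063,.075,(.423,-.085),.03,'small')
    fit(W,.048,.06,(.425,-.085),.04,'round')
    fit(W,.033,.046,(.43,-.085),.06,'square')
    fit(W,.018,.028,(.43,-.085),.08,'oblong')
    fit(W,.004,.013,(.43,-.085),.1,'cork')
    fit(W,.055,.068,(.434,.278),.08,'jobl')
    fit(W,.074,.09,(.67,.142),.06,'jsq')
    fit(W,.085,.098,(.471,-.322),.04,'jr')
    fit(W,.061,.074,(.667,-.146),.03,'js')
```

```text
top
small 158 c 421.6 -84.6 size [32.7 33.4] ang 87.2 z 0.0686
round 135 c 425.0 -86.4 size [46.7 49. ] ang 50.4 z 0.0536
square 197 c 427.7 -85.9 size [58.  58.4] ang 28.4 z 0.038
oblong 559 c 429.3 -87.2 size [120.3  61.6] ang 18.6 z 0.0235
cork 1411 c 431.2 -85.9 size [181.5 189.2] ang 46.3 z 0.0084
jobl 495 c 433.4 278.4 size [ 57.1 114.1] ang 83.2 z 0.0598
jsq 251 c 670.3 142.9 size [54.5 55.1] ang 71.4 z 0.08
jr 158 c 470.6 -323.1 size [43.2 44.6] ang 41.8 z 0.0903
js 72 c 668.3 -145.3 size [32.8 29.3] ang 27.9 z 0.0664
scene
small 121 c 422.5 -86.4 size [32.3 33.3] ang 17.6 z 0.0682
round 134 c 430.1 -85.9 size [38.6 47.9] ang 11.0 z 0.0534
square 189 c 428.0 -86.4 size [59.2 58. ] ang 28.5 z 0.0377
oblong 367 c 429.0 -87.4 size [123.1  62.4] ang 19.4 z 0.0228
cork 1039 c 427.1 -91.9 size [153.1 149. ] ang 43.2 z 0.0079
jobl 485 c 433.5 278.3 size [ 56.2 115.6] ang 82.5 z 0.0592
jsq 417 c 670.5 142.1 size [54.  55.1] ang 70.7 z 0.0791
jr 135 c 472.0 -322.9 size [44.8 44.4] ang 73.4 z 0.0893
js 109 c 668.0 -146.6 size [31.7 28.6] ang 24.3 z 0.0654
```

View pics/top0c.png

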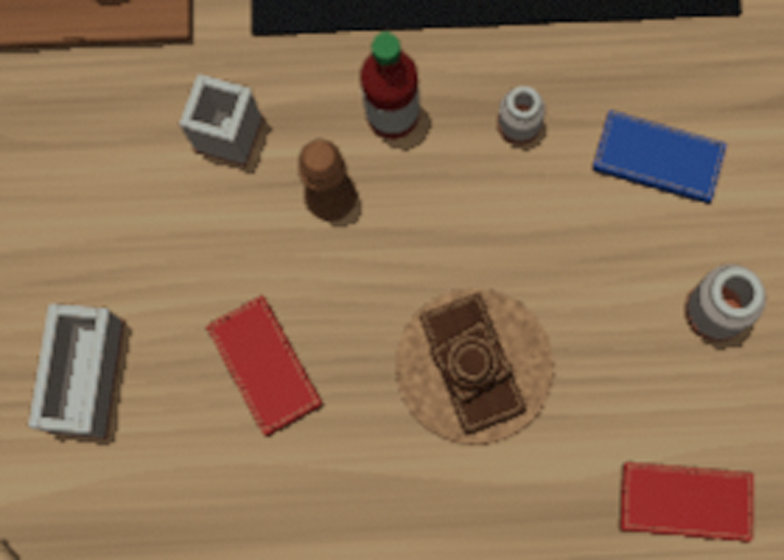

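The top view is clear. The stack is on the cork at about (470,362) in the crop. The square jar is at (220,120), the small jar at (522,115), the round jar at (735,295) and the oblong jar at (72,370). The blue and red slabs are the decoys. Both cameras agree on every height and size, so I can move.

```bash
cat > plan.py <<'E'
import sys
from h import *
x,y,z,yaw=map(float,sys.argv[1:5])
o=manip.get_obs(); A=R.from_quat(o['ee_rot']); p=np.array(o['position'])
c,s=np.cos(np.radians(yaw)),np.sin(np.radians(yaw))
T=R.from_matrix([[c,s,0],[s,-c,0],[0,0,-1]])
print('t',round(o['clock'],2),'pos',p.round(4),'rows',(A.inv().apply(np.array([x,y,z])-p)/.05).round(2),((A.inv()*T).as_rotvec()/np.radians(8)).round(2),'grip',round(o['grip_width'],2),round(o['grasp_force'],1),'f',np.round(o['ft_force'],1))
E
python3 -c "from workcell import manip;print(manip.tip_reach)"; python3 plan.py .422 -.0855 .15 19
```

```text
0.014
t 1.1 pos [ 0.1762 -0.5996  0.2099] rows [ 7.62 -8.48  1.2 ] [ 0.   -0.   -0.33] grip 1.0 0.0 f [ 0.6  1.  -0.6]
```

```bash
python3 -m pendant '[[7.62,-8.48,0,0,0,-0.33,0.2],[7.62,-8.48,0,0,0,-0.33,0.2],[7.62,-8.48,0,0,0,-0.33,0.2],[7.62,-8.48,0,0,0,-0.33,0.2],[7.62,-8.48,0,0,0,-0.33,0.2],[7.62,-8.48,0,0,0,-0.33,0.2],[7.62,-8.48,0.6,0,0,-0.33,0.2],[7.62,-8.48,1.2,0,0,-0.33,0.2],[7.62,-8.48,1.2,0,0,-0.33,0.2],[7.62,-8.48,1.2,0,0,-0.33,0.2]]' 25
python3 - <<'E'
from h import *
img,d,W=cloud('scene'); save(img,'s1.png')
o=manip.get_obs(); p=o['position']; Rt=R.from_quat(o['ee_rot']).as_matrix()
L=(W-p)@Rt
m=(abs(L[...,0])<.03)&(abs(L[...,1])<.08)&(W[...,2]>.08)&(W[...,2]<.2)
for s in(-1,1):
    q=L[m&(np.sign(L[...,1])==s)]; print(s,len(q),np.percentile(q,[0,2,98,100],axis=0).round(4).tolist())
E
python3 plan.py .422 -.0855 .075 19
```

```text
clock: 2.35
position: [0.4228, -0.0818, 0.1491]
ee_rot: [0.986, 0.168, -0.0, -0.0]
ft_force: [-0.1, -1.0, -0.1]
grip_width: 0.6
grasp_force: 0.0
-1 42 [[0.0045, -0.0364, -0.051], [0.0048, -0.0364, -0.0503], [0.0125, -0.0247, -0.0276], [0.0126, -0.0246, -0.0262]]
1 40 [[0.0049, 0.0275, -0.0506], [0.005, 0.0276, -0.0503], [0.0127, 0.0395, -0.0299], [0.0127, 0.0397, -0.0294]]
t 2.4 pos [ 0.423  -0.0814  0.1489] rows [-0.04  0.07  1.48] [-0.01  0.    0.04] grip 0.6 0.0 f [-0.4  2.  -0.8]
```

Run:
```python
from h import *
i=cv2.imread('pics/s1.png')[60:220,150:360]; cv2.imwrite('pics/s1c.png',cv2.resize(i,None,fx=3.7,fy=3.7,interpolation=cv2.INTER_CUBIC))
```

```text
(no output)
```

View pics/s1c.png

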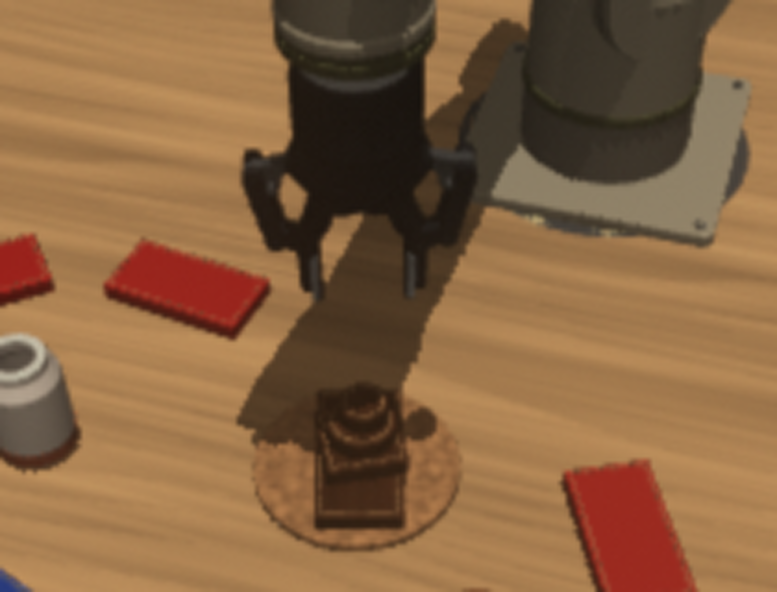

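The picture shows both fingertips above the stack, at crop (317,298) and (408,295). I'll intersect those rays with the finger plane to get the tip height.

```bash
python3 - <<'E'
from h import *
c=manip.get_calibration('scene'); o=manip.get_obs(); p=np.array(o['position']); Rt=R.from_quat(o['ee_rot']).as_matrix()
for u,v in((150+317/3.7,60+298/3.7),(150+408/3.7,60+295/3.7)):
    r=R.from_quat(c['orientation']).apply([(u-c['cx'])/c['fx'],-(v-c['cy'])/c['fy'],-1]); 
    a=Rt.T@(np.array(c['xyz'])-p); b=Rt.T@r
    for xx in(0,.011): print(xx,(a+b*(xx-a[0])/b[0]).round(4))
E
python3 plan.py .422 -.0855 .075 19
```

```text
0 [ 0.      0.0298 -0.0186]
0.011 [ 0.011   0.0292 -0.0289]
0 [ 0.     -0.028  -0.0187]
0.011 [ 0.011  -0.0276 -0.0291]
t 2.4 pos [ 0.423  -0.0814  0.1489] rows [-0.04  0.07  1.48] [-0.01  0.    0.04] grip 0.6 0.0 f [-0.4  2.  -0.8]
```

Run:
```python
from h import *
W0=np.load('scene0.npy'); a0=cv2.imread('pics/scene0.png').astype(int)
img,d,W=cloud('scene'); save(img,'s2.png'); a=cv2.imread('pics/s2.png').astype(int); a1=cv2.imread('pics/s1.png').astype(int)
print('s1 vs s2 diff px',(abs(a-a1).sum(-1)>60).sum())
for u in(234,235,236,237,259,260,261):
    for v in range(128,146,2): print(u,v,a[v,u][::-1],W[v,u].round(3),d[v,u].round(3)) if u in(236,260) else 0
c=manip.get_calibration('wrist'); print(c, manip.get_obs()['position'])
img,d,W=cloud('wrist'); save(img,'w1.png'); np.save('w1.npy',W)
```

```text
s1 vs s2 diff px 29
236 128 [73 52 33] [ 0.437 -0.105  0.211] 0.863
236 130 [65 48 32] [ 0.444 -0.102  0.212] 0.857
236 132 [60 45 31] [ 0.443 -0.103  0.205] 0.863
236 134 [53 41 30] [ 0.442 -0.104  0.197] 0.87
236 136 [55 43 33] [ 0.442 -0.104  0.191] 0.874
236 138 [49 40 32] [ 0.442 -0.104  0.185] 0.879
236 140 [54 46 37] [ 0.442 -0.105  0.178] 0.885
236 142 [71 52 34] [ 0.273 -0.173  0.001] 1.137
236 144 [72 52 33] [ 0.282 -0.17   0.001] 1.131
260 128 [41 33 27] [ 0.422 -0.053  0.211] 0.861
260 130 [52 45 39] [ 0.422 -0.053  0.206] 0.865
260 132 [53 47 40] [ 0.424 -0.053  0.201] 0.867
260 134 [54 48 41] [ 0.423 -0.053  0.194] 0.873
260 136 [58 51 45] [ 0.422 -0.053  0.187] 0.879
260 138 [59 53 45] [ 0.425 -0.052  0.184] 0.879
260 140 [57 47 37] [ 0.423 -0.053  0.176] 0.887
260 142 [77 57 36] [ 0.252 -0.105 -0.   ] 1.137
260 144 [79 58 37] [ 0.259 -0.103 -0.001] 1.133
{'fx': 287.74745355133865, 'fy': 287.74745355133865, 'cx': 259.60679401985453, 'cy': 191.60771286707836, 'xyz': array([ 0.50190521, -0.05548364,  0.31337967]), 'orientation': array([-0.13483245,  0.09601757, -0.57090449,  0.80415726])} [ 0.42246273 -0.08348976  0.1494565 ]
```

View pics/w1.png

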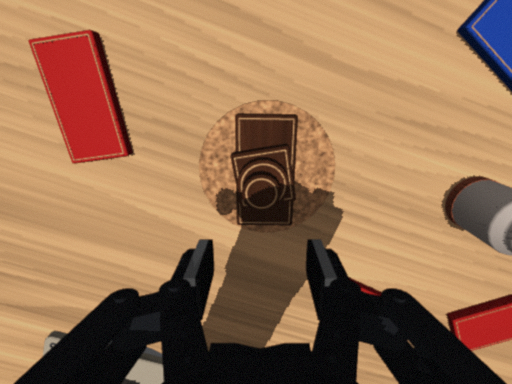

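The wrist view shows the stack at (262,190) and the fingertips at (205,243) and (317,243). The scene depth puts the tips near z=0.174 while the state gives TCP z=0.149, so I'll cross-check the state with the wrist cloud.

```bash
python3 - <<'E'
from h import *
W=np.load('w1.npy')
for n,(u,v) in dict(table=(380,60),cork=(215,150),obl=(266,130),square=(240,158),small=(262,192),ltip=(206,250),rtip=(317,250),ltip2=(202,262),rtip2=(322,262)).items(): print(n,W[v,u].round(4))
m=(W[...,2]>.06)&(W[...,2]<.12); p=W[m]; p=p[np.hypot(p[:,0]-.42,p[:,1]+.085)<.06]; print(len(p),(p.min(0)+p.max(0))/2)
g=W[(W[...,2]>.1)&(np.hypot(W[...,0]-.42,W[...,1]+.085)<.1)]; print('finger zmin',np.percentile(g[:,2],[0,1,5]).round(4))
E
python3 plan.py .422 -.0855 .075 19
```

```text
table [ 5.700e-01 -1.585e-01 -3.000e-04]
cork [ 0.4311 -0.0296  0.0084]
obl [ 0.4705 -0.073   0.0235]
square [ 0.4385 -0.0573  0.0382]
small [ 0.4224 -0.0854  0.0686]
ltip [ 0.4242 -0.0547  0.1894]
rtip [ 0.4419 -0.1063  0.189 ]
ltip2 [ 0.4236 -0.0548  0.1991]
rtip2 [ 0.4417 -0.1068  0.1989]
1188 [ 0.42119204 -0.0848191   0.06544597]
finger zmin [0.1736 0.1822 0.1976]
t 2.5 pos [ 0.4222 -0.0852  0.1499] rows [-0.    0.01  1.5 ] [-0.    0.    0.01] grip 0.6 0.0 f [-0.   0.2  0.2]
```

```bash
python3 -m pendant '[[0,0,0.5,0,0,0,0.2],[0,0,1,0,0,0,0.2],[0,0,1.3,0,0,0,0.2],[0,0,1.3,0,0,0,0.2],[0,0,1.3,0,0,0,0.2],[0,0,1.3,0,0,0,0.2],[0,0,1.3,0,0,0,0.2],[0,0,1.3,0,0,0,0.2],[0,0,1.3,0,0,0,0.2],[0,0,1.3,0,0,0,0.2]]'
cat > tip.py <<'E'
from h import *
def tips(n='scene',f=None):
    img,d,W=cloud(n)
    if f: save(img,f)
    o=manip.get_obs(); p=np.array(o['position']); L=(W-p)@R.from_quat(o['ee_rot']).as_matrix()
    return img,W,L,p
if __name__=='__main__':
    import sys
    img,W,L,p=tips('scene',sys.argv[1])
    m=(abs(L[...,0])<.02)&(abs(L[...,1])<.06)&(W[...,2]>.075)
    print(p,'tip z',[np.percentile(W[m&(np.sign(L[...,1])==s)][:,2],[0,1,3]).round(4) for s in(-1,1)])
    i=cv2.imread('pics/'+sys.argv[1])[80:220,180:320]; cv2.imwrite('pics/c_'+sys.argv[1],cv2.resize(i,None,fx=4,fy=4,interpolation=cv2.INTER_CUBIC))
E
python3 tip.py s3.png
```

```text
clock: 3.75
position: [0.4222, -0.0854, 0.0849]
ee_rot: [0.986, 0.165, 0.0, 0.0]
ft_force: [0.3, 0.7, -0.1]
grip_width: 0.603
grasp_force: 0.0
[ 0.42222139 -0.08544946  0.08489963] tip z [array([0.114 , 0.1213, 0.1326]), array([0.1139, 0.1209, 0.1339])]
```

View pics/c_s3.png

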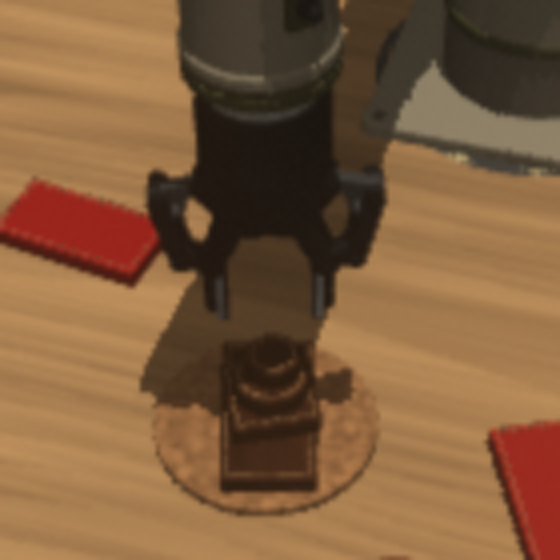

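The fingertips (crop (220,312) and (320,312)) are clearly about 26 mm behind the reported TCP at this opening. I'll descend by the observed tip height.

```bash
python3 -m pendant '[[0,0,0.3,0,0,0,0.2],[0,0,0.6,0,0,0,0.2],[0,0,0.8,0,0,0,0.2],[0,0,0.96,0,0,0,0.2],[0,0,0.96,0,0,0,0.2],[0,0,0.96,0,0,0,0.2],[0,0,0.96,0,0,0,0.2],[0,0,0.96,0,0,0,0.2],[0,0,0.96,0,0,0,0.2],[0,0,0.96,0,0,0,0.2]]'; python3 tip.py s4.png
```

```text
clock: 5.05
position: [0.4223, -0.0855, 0.037]
ee_rot: [0.986, 0.165, 0.0, 0.0]
ft_force: [-0.4, 0.1, -0.9]
grip_width: 0.598
grasp_force: 0.0
[ 0.42225394 -0.08546552  0.03694288] tip z [array([0.0754, 0.0843, 0.1064]), array([0.0761, 0.0838, 0.1   ])]
```

View pics/c_s4.png

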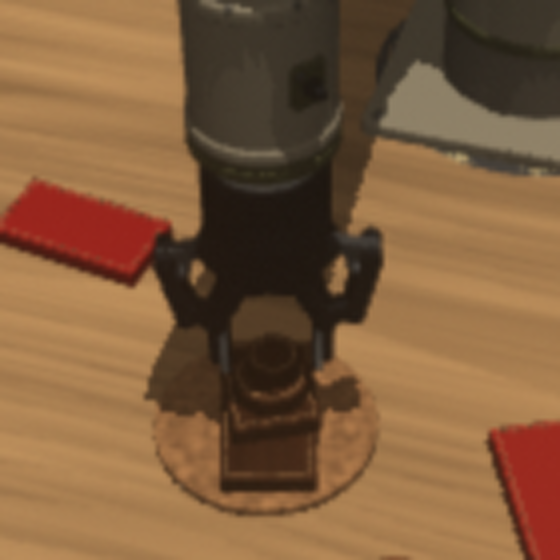

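The tips straddle the small lid at crop (223,362) and (320,357), with no contact force. Closing now.

```bash
python3 -m pendant '[[0,0,0,0,0,0,-0.6],[0,0,0,0,0,0,-0.6],[0,0,0,0,0,0,-0.6],[0,0,0,0,0,0,-0.6],[0,0,0,0,0,0,-0.6],[0,0,0,0,0,0,-0.6],[0,0,0,0,0,0,-0.6],[0,0,-0.1,0,0,0,-0.6],[0,0,-0.2,0,0,0,-0.6],[0,0,-0.3,0,0,0,-0.6]]' 25; python3 plan.py .668 -.146 .15 19
```

```text
clock: 6.35
position: [0.4223, -0.0855, 0.0523]
ee_rot: [0.986, 0.165, 0.0, 0.0]
ft_force: [-0.6, -0.1, -0.1]
grip_width: 0.403
grasp_force: 24.9
t 6.35 pos [ 0.4223 -0.0855  0.0523] rows [ 4.25  2.75 -1.95] [ 0. -0.  0.] grip 0.4 24.9 f [-0.6 -0.1 -0.1]
```

```bash
python3 -m pendant '[[0,0,-0.5,0,0,0,-0.6],[0,0,-1.2,0,0,0,-0.6],[0.8,0.5,-1.5,0,0,0,-0.6],[1.6,1.0,-1.5,0,0,0,-0.6],[2.4,1.55,-1.5,0,0,0,-0.6],[3.2,2.1,-1.5,0,0,0,-0.6],[3.9,2.5,-1.2,0,0,0,-0.6],[4.25,2.75,-0.8,0,0,0,-0.6],[4.25,2.75,-0.5,0,0,0,-0.6],[4.25,2.75,-0.5,0,0,0,-0.6]]'
python3 - <<'E'
from h import *
i0=cv2.imread('pics/scene0.png')
img,d,W=cloud('scene'); save(img,'s5.png'); o=manip.get_obs(); print(o['position'],o['grip_width'],o['grasp_force'])
i=cv2.imread('pics/s5.png')[170:290,130:270]; cv2.imwrite('pics/c5.png',cv2.resize(i,None,fx=4,fy=4,interpolation=cv2.INTER_CUBIC))
E
python3 plan.py .668 -.146 .05 19
```

```text
clock: 7.6
position: [0.6664, -0.1459, 0.0757]
ee_rot: [0.986, 0.165, -0.001, -0.001]
ft_force: [-0.1, -0.2, 1.2]
grip_width: 0.403
grasp_force: 25.0
[ 0.66701091 -0.14594571  0.07698757] 0.40488251348389587 25.034319162368774
t 7.65 pos [ 0.667  -0.1459  0.077 ] rows [0.02 0.01 0.54] [-0.    0.01  0.  ] grip 0.4 25.0 f [ 0.3 -0.9 -0.1]
```

View pics/c5.png

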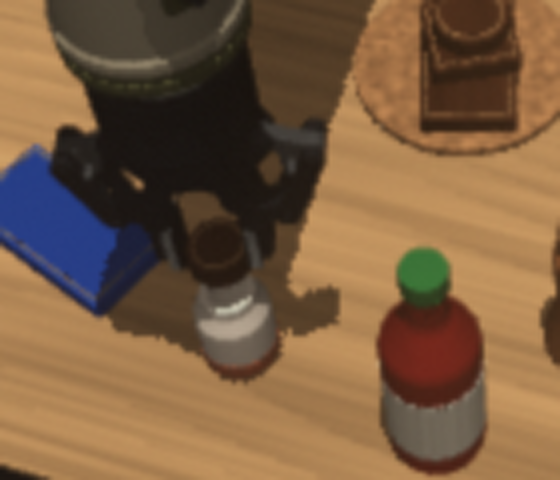

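The small lid is held level over the small jar at crop (220,245), well clear of the bottle. Lowering and releasing.

```bash
python3 -m pendant '[[0,0,0.2,0,0,0,-0.6],[0,0,0.35,0,0,0,-0.6],[0,0,0.45,0,0,0,-0.6],[0,0,0.5,0,0,0,-0.6],[0,0,0.53,0,0,0,-0.6],[0,0,0.53,0,0,0,-0.6],[0,0,0.53,0,0,0,-0.6],[0,0,0.53,0,0,0,-0.6],[0,0,0.53,0,0,0,-0.6],[0,0,0.53,0,0,0,-0.6]]'; python3 -m pendant '[[0,0,0,0,0,0,0.1],[0,0,0,0,0,0,0.1],[0,0,0,0,0,0,0.1],[0,0,0,0,0,0,0.1],[0,0,-0.3,0,0,0,0.1],[0,0,-0.8,0,0,0,0.1],[0,0,-1.3,0,0,0,0.1],[0,0,-1.8,0,0,0,0.1],[0,0,-2.1,0,0,0,0.1],[0,0,-2.1,0,0,0,0.1]]'; python3 plan.py .4255 -.086 .08 19
python3 - <<'E'
from h import *
img,d,W=cloud('scene')
m=(W[...,2]>.072)&(W[...,2]<.09)&(np.hypot(W[...,0]-.668,W[...,1]+.146)<.03)
p=W[m]; print(cv2.minAreaRect((p[:,:2]*1000).astype(np.float32)),np.median(p[:,2]))
E
```

```text
clock: 8.9
position: [0.6679, -0.1463, 0.0504]
ee_rot: [0.986, 0.165, 0.0, 0.0]
ft_force: [0.1, -0.2, -0.0]
grip_width: 0.405
grasp_force: 25.0
clock: 10.15
position: [0.6686, -0.1462, 0.1569]
ee_rot: [0.986, 0.165, 0.001, 0.0]
ft_force: [0.4, -0.0, -1.5]
grip_width: 0.547
grasp_force: 0.0
t 10.15 pos [ 0.6686 -0.1462  0.1569] rows [-4.21 -2.72  1.53] [ 0.01 -0.01  0.  ] grip 0.55 0.0 f [ 0.4 -0.  -1.5]
((667.8245849609375, -146.21388244628906), (34.55329132080078, 34.1427001953125), 22.892099380493164) 0.08091619983449061
```

```bash
python3 -m pendant '[[-1.2,-0.8,0,0,0,0,0.6],[-2.4,-1.6,0,0,0,0,0.6],[-3.4,-2.2,0,0,0,0,0.6],[-4.2,-2.72,0,0,0,0,0.6],[-4.2,-2.72,0.6,0,0,0,0.6],[-4.2,-2.72,1.2,0,0,0,0.6],[-4.2,-2.72,1.5,0,0,0,0.6],[-4.2,-2.72,1.5,0,0,0,0.6],[-4.2,-2.72,1.5,0,0,0,0.6],[-4.2,-2.72,1.5,0,0,0,0.6]]'
python3 - <<'E'
from h import *
img,d,W=cloud('top')
m=(W[...,2]>.047)&(W[...,2]<.06)&(np.hypot(W[...,0]-.4255,W[...,1]+.086)<.035)
p=W[m]; print(len(p),cv2.minAreaRect((p[:,:2]*1000).astype(np.float32)),np.median(p[:,2])) if len(p) else 0
E
python3 plan.py .4255 -.086 .018 19
```

```text
clock: 11.45
position: [0.4257, -0.0862, 0.0811]
ee_rot: [0.986, 0.165, 0.001, 0.0]
ft_force: [0.0, -0.6, -0.6]
grip_width: 0.802
grasp_force: 0.0
t 11.5 pos [ 0.4256 -0.0861  0.081 ] rows [-0.   -0.    1.26] [ 0.   -0.01  0.  ] grip 0.8 0.0 f [ 0.3  0.4 -0.2]
```

```bash
python3 -m pendant '[[0,0,0.4,0,0,0,0.6],[0,0,0.8,0,0,0,0.6],[0,0,1.1,0,0,0,0.6],[0,0,1.25,0,0,0,0.6],[0,0,1.25,0,0,0,0.6],[0,0,1.25,0,0,0,0.6],[0,0,1.25,0,0,0,0.6],[0,0,1.25,0,0,0,0.6],[0,0,1.25,0,0,0,0.6],[0,0,1.25,0,0,0,0.6]]'; python3 -m pendant '[[0,0,0,0,0,0,-0.2],[0,0,0,0,0,0,-0.2],[0,0,0,0,0,0,-0.2],[0,0,0,0,0,0,-0.2],[0,0,0,0,0,0,-0.2],[0,0,0,0,0,0,-0.2],[0,0,0,0,0,0,-0.2],[0,0,-0.1,0,0,0,-0.2],[0,0,-0.2,0,0,0,-0.2],[0,0,-0.3,0,0,0,-0.2]]' 25; python3 plan.py .4713 -.323 .1 19
```

```text
clock: 12.75
position: [0.4251, -0.0861, 0.018]
ee_rot: [0.986, 0.165, 0.0, 0.0]
ft_force: [0.7, -0.5, 0.1]
grip_width: 0.797
grasp_force: 0.0
clock: 14.0
position: [0.4252, -0.0861, 0.0333]
ee_rot: [0.986, 0.165, 0.0, 0.0]
ft_force: [-0.3, 0.9, 0.3]
grip_width: 0.572
grasp_force: 25.9
t 14.0 pos [ 0.4252 -0.0861  0.0333] rows [-0.67  4.78 -1.33] [ 0. -0.  0.] grip 0.57 25.9 f [-0.3  0.9  0.3]
```

```bash
python3 -m pendant '[[0,0,-0.8,0,0,0,-0.2],[0,0,-1.6,0,0,0,-0.2],[-0.1,0.9,-1.9,0,0,0,-0.2],[-0.3,1.9,-1.9,0,0,0,-0.2],[-0.4,2.9,-1.9,0,0,0,-0.2],[-0.5,3.8,-1.9,0,0,0,-0.2],[-0.65,4.5,-1.7,0,0,0,-0.2],[-0.67,4.78,-1.4,0,0,0,-0.2],[-0.67,4.78,-1.3,0,0,0,-0.2],[-0.67,4.78,-1.3,0,0,0,-0.2]]'
python3 - <<'E'
from h import *
img,d,W=cloud('scene'); save(img,'s6.png'); o=manip.get_obs(); print(o['position'],o['grip_width'],o['grasp_force'])
m=(W[...,2]>.11)&(W[...,2]<.142)&(np.hypot(W[...,0]-.4713,W[...,1]+.323)<.05)
L=(W[m]-o['position'])@R.from_quat(o['ee_rot']).as_matrix(); L=L[abs(L[:,1])<.02]; print(len(L),np.percentile(L,[1,50,99],axis=0).round(4))
i=cv2.imread('pics/s6.png')[90:210,90:230]; cv2.imwrite('pics/c6.png',cv2.resize(i,None,fx=4,fy=4,interpolation=cv2.INTER_CUBIC))
E
python3 plan.py .4713 -.323 .07 19
```

```text
clock: 15.25
position: [0.4714, -0.321, 0.0976]
ee_rot: [0.986, 0.166, -0.0, -0.001]
ft_force: [0.4, 0.9, -1.1]
grip_width: 0.568
grasp_force: 26.2
[ 0.47165574 -0.32127365  0.09822   ] 0.5697692520219734 26.153138279914856
251 [[-0.0233 -0.0192 -0.0372]
 [ 0.0077 -0.0006 -0.0343]
 [ 0.0254  0.019  -0.02  ]]
t 15.3 pos [ 0.4717 -0.3213  0.0982] rows [-0.02  0.03  0.56] [-0.   -0.    0.02] grip 0.57 26.2 f [0.6 0.5 0.3]
```

View pics/c6.png

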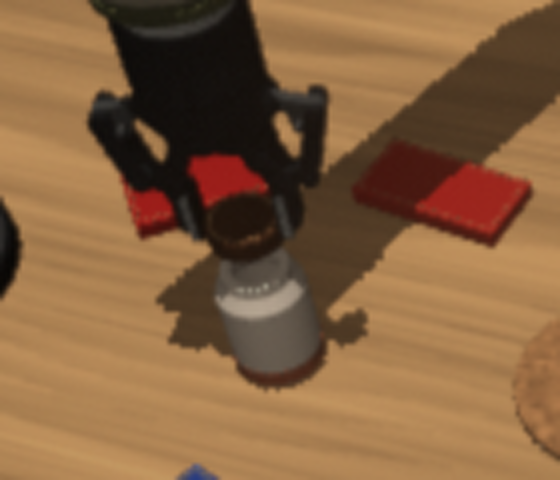

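The round lid is held level over the round jar at crop (245,225). Lowering and releasing.

```bash
python3 -m pendant '[[0,0,0.2,0,0,0,-0.2],[0,0,0.35,0,0,0,-0.2],[0,0,0.45,0,0,0,-0.2],[0,0,0.52,0,0,0,-0.2],[0,0,0.56,0,0,0,-0.2],[0,0,0.56,0,0,0,-0.2],[0,0,0.56,0,0,0,-0.2],[0,0,0.56,0,0,0,-0.2],[0,0,0.56,0,0,0,-0.2],[0,0,0.56,0,0,0,-0.2]]'; python3 -m pendant '[[0,0,0,0,0,0,0.5],[0,0,0,0,0,0,0.5],[0,0,0,0,0,0,0.5],[0,0,0,0,0,0,0.5],[0,0,-0.3,0,0,0,0.5],[0,0,-0.8,0,0,0,0.5],[0,0,-1.3,0,0,0,0.5],[0,0,-1.6,0,0,0,0.5],[0,0,-1.6,0,0,0,0.5],[0,0,-1.6,0,0,0,0.5]]'; python3 plan.py .428 -.086 .08 28.5
python3 - <<'E'
from h import *
img,d,W=cloud('scene')
def f(lo,hi,x,y,r):
    m=(W[...,2]>lo)&(W[...,2]<hi)&(np.hypot(W[...,0]-x,W[...,1]-y)<r)
    p=W[m]; print(np.round(np.concatenate([np.ravel(q) for q in cv2.minAreaRect((p[:,:2]*1000).astype(np.float32))]),1),np.median(p[:,2]).round(4))
f(.096,.115,.4713,-.323,.035)
f(.033,.046,.428,-.086,.06)
f(.018,.028,.429,-.087,.08)
E
```

```text
clock: 16.55
position: [0.4715, -0.323, 0.0702]
ee_rot: [0.986, 0.165, 0.0, 0.0]
ft_force: [-0.4, 0.7, 5.6]
grip_width: 0.571
grasp_force: 26.5
clock: 17.8
position: [0.4709, -0.3227, 0.1491]
ee_rot: [0.986, 0.165, -0.0, -0.0]
ft_force: [-0.0, 0.0, -0.5]
grip_width: 0.753
grasp_force: 0.0
t 17.8 pos [ 0.4709 -0.3227  0.1491] rows [ 0.73 -4.75  1.39] [-0.01  0.   -1.19] grip 0.75 0.0 f [-0.   0.  -0.5]
[ 472.8 -321.5   47.5   47.3   28.3] 0.1051
[427.2 -86.8  62.2  58.2  29.7] 0.0379
[428.5 -87.5 124.2  62.4  19.4] 0.0229
```

```bash
python3 -m pendant '[[0.1,-1.0,0,0,0,-0.5,1],[0.3,-2.0,0,0,0,-1.0,1],[0.5,-3.0,0,0,0,-1.25,1],[0.6,-4.0,0,0,0,-1.25,1],[0.73,-4.75,0.3,0,0,-1.25,1],[0.73,-4.75,0.8,0,0,-1.25,1],[0.73,-4.75,1.2,0,0,-1.25,1],[0.73,-4.75,1.4,0,0,-1.25,1],[0.73,-4.75,1.4,0,0,-1.25,1],[0.73,-4.75,1.4,0,0,-1.25,1]]'; python3 plan.py .428 -.0863 .002 29
```

```text
clock: 19.1
position: [0.4288, -0.0866, 0.0804]
ee_rot: [0.968, 0.25, 0.0, 0.0]
ft_force: [0.5, -0.3, 0.4]
grip_width: 1.001
grasp_force: 0.0
t 19.1 pos [ 0.4288 -0.0866  0.0804] rows [-0.01 -0.01  1.57] [ 0. -0.  0.] grip 1.0 0.0 f [ 0.5 -0.3  0.4]
```

```bash
python3 -m pendant '[[0,0,0.4,0,0,0,1],[0,0,0.8,0,0,0,1],[0,0,1.2,0,0,0,1],[0,0,1.45,0,0,0,1],[0,0,1.56,0,0,0,1],[0,0,1.56,0,0,0,1],[0,0,1.56,0,0,0,1],[0,0,1.56,0,0,0,1],[0,0,1.56,0,0,0,1],[0,0,1.56,0,0,0,1]]'; python3 -m pendant '[[0,0,0,0,0,0,0],[0,0,0,0,0,0,0],[0,0,0,0,0,0,0],[0,0,0,0,0,0,0],[0,0,0,0,0,0,0],[0,0,0,0,0,0,0],[0,0,0,0,0,0,0],[0,0,-0.1,0,0,0,0],[0,0,-0.2,0,0,0,0],[0,0,-0.3,0,0,0,0]]' 25; python3 plan.py .6704 .1425 .19 71
```

```text
clock: 20.35
position: [0.4285, -0.0866, 0.002]
ee_rot: [0.968, 0.25, 0.0, 0.0]
ft_force: [0.1, -0.0, -0.0]
grip_width: 1.0
grasp_force: 0.0
clock: 21.6
position: [0.4285, -0.0865, 0.0173]
ee_rot: [0.968, 0.251, 0.0, 0.0]
ft_force: [-0.2, -0.1, -1.2]
grip_width: 0.675
grasp_force: 27.1
t 21.6 pos [ 0.4285 -0.0865  0.0173] rows [ 6.45 -1.66 -3.45] [ 0.   -0.   -5.25] grip 0.67 27.1 f [-0.2 -0.1 -1.2]
```

```bash
python3 -m pendant '[[0,0,-0.9,0,0,0,0],[0,0,-1.9,0,0,0,0],[0,0,-2.9,0,0,-0.5,0],[0.8,-0.2,-3.45,0,0,-1.5,0],[1.8,-0.4,-3.45,0,0,-2.5,0],[2.8,-0.7,-3.45,0,0,-3.5,0],[3.8,-1,-3.45,0,0,-4.4,0],[4.8,-1.25,-3.45,0,0,-5.25,0],[5.7,-1.5,-3.45,0,0,-5.25,0],[6.45,-1.66,-3.45,0,0,-5.25,0]]'; python3 plan.py .6704 .1425 .09 71
```

```text
clock: 22.85
position: [0.671, 0.144, 0.1891]
ee_rot: [0.814, 0.581, -0.0, -0.0]
ft_force: [0.1, 0.4, 0.3]
grip_width: 0.671
grasp_force: 27.4
t 22.85 pos [0.671  0.144  0.1891] rows [-0.03  0.    1.98] [-0.01 -0.    0.01] grip 0.67 27.4 f [0.1 0.4 0.3]
```

```bash
python3 -m pendant '[[-0.02,0,0.4,0,0,0,0],[-0.02,0,0.9,0,0,0,0],[-0.02,0,1.4,0,0,0,0],[-0.02,0,1.8,0,0,0,0],[-0.02,0,1.98,0,0,0,0],[-0.02,0,1.98,0,0,0,0],[-0.02,0,1.98,0,0,0,0],[-0.02,0,1.98,0,0,0,0],[-0.02,0,1.98,0,0,0,0],[-0.02,0,1.98,0,0,0,0]]'
python3 - <<'E'
from h import *
for n in('scene','top'):
    img,d,W=cloud(n); o=manip.get_obs()
    if n=='scene': save(img,'s7.png')
    m=(W[...,2]>.115)&(W[...,2]<.135)&(np.hypot(W[...,0]-.67,W[...,1]-.1425)<.06)
    L=(W[m]-o['position'])@R.from_quat(o['ee_rot']).as_matrix(); L=L[abs(L[:,1])<.025]; print(n,len(L),np.percentile(L,[1,50,99],axis=0).round(4).tolist())
i=cv2.imread('pics/s7.png')[200:330,240:380]; cv2.imwrite('pics/c7.png',cv2.resize(i,None,fx=4,fy=4,interpolation=cv2.INTER_CUBIC))
E
python3 plan.py .6704 .1425 .059 71
```

```text
clock: 24.1
position: [0.6699, 0.1415, 0.0906]
ee_rot: [0.814, 0.581, 0.0, 0.0]
ft_force: [-0.4, -0.2, -1.2]
grip_width: 0.672
grasp_force: 27.4
scene 289 [[-0.008, -0.0244, -0.0377], [0.0173, 0.0012, -0.0354], [0.0273, 0.0243, -0.0268]]
t 24.2 pos [0.6699 0.1416 0.0905] rows [0.02 0.   0.63] [0. 0. 0.] grip 0.67 27.4 f [-0.1  1.  -0.5]Traceback (most recent call last):
  File "<stdin>", line 6, in <module>
    return _quantile_unchecked(
        a, q, axis, out, overwrite_input, method, keepdims, weights)
    return _ureduce(a,
                    func=_quantile_ureduce_func,
    ...<5 lines>...
                    overwrite_input=overwrite_input,
                    method=method)
    r = func(a, **kwargs)
    result = _quantile(arr,
                       quantiles=q,
    ...<2 lines>...
                       out=out,
                       weights=wgt)
    slices_having_nans = np.isnan(arr[-1, ...])
                                  ~~~^^^^^^^^^
IndexError: index -1 is out of bounds for axis 0 with size 0
```

```bash
python3 -m pendant '[[0.03,0,0.2,0,0,0,0],[0.03,0,0.35,0,0,0,0],[0.03,0,0.48,0,0,0,0],[0.03,0,0.57,0,0,0,0],[0.03,0,0.62,0,0,0,0],[0.03,0,0.62,0,0,0,0],[0.03,0,0.62,0,0,0,0],[0.03,0,0.62,0,0,0,0],[0.03,0,0.62,0,0,0,0],[0.03,0,0.62,0,0,0,0]]'; python3 plan.py .6704 .1425 .19 71
```

```text
clock: 25.45
position: [0.6703, 0.143, 0.0594]
ee_rot: [0.814, 0.581, 0.0, 0.0]
ft_force: [0.8, -0.2, -0.1]
grip_width: 0.672
grasp_force: 27.4
t 25.45 pos [0.6703 0.143  0.0594] rows [-0.01  0.   -2.61] [0. 0. 0.] grip 0.67 27.4 f [ 0.8 -0.2 -0.1]
```

```bash
python3 -m pendant '[[0,0,0.02,0,0,0,0],[0,0,0.02,0,0,0,0],[0,0,0.02,0,0,0,0.7],[0,0,0.02,0,0,0,0.7],[0,0,0.02,0,0,0,0.7],[0,0,0.02,0,0,0,0.7],[0,0,0.02,0,0,0,0.7],[0,0,-0.4,0,0,0,0.7],[0,0,-1,0,0,0,0.7],[0,0,-1.6,0,0,0,0.7]]'; python3 -m pendant '[[0,0,-0.5,0,0,0,1],[0,0,-1,0,0,0,1],[0,0,-1,0,0,0,1],[-1,0,-1,0,0,0,1],[-2,0,-1,0,0,0,1],[-2,0,-1,0,0,0,1],[-2,0,-1,0,0,0,1],[-2,0,-1,0,0,0,1],[-2,0,-1,0,0,0,1],[-2,0,-1,0,0,0,1]]';python3 plan.py .429 -.0873 .19 19
python3 - <<'E'
from h import *
for n in ('scene',):
    img,d,W=cloud(n)
    def f(lo,hi,x,y,r):
        m=(W[...,2]>lo)&(W[...,2]<hi)&(np.hypot(W[...,0]-x,W[...,1]-y)<r)
        p=W[m]; print(n,len(p),np.round(np.concatenate([np.ravel(q) for q in cv2.minAreaRect((p[:,:2]*1000).astype(np.float32))]),1),np.median(p[:,2]).round(4)) if len(p) else 0
    f(.087,.105,.67,.1425,.055)
    f(.018,.028,.429,-.087,.08)
E
```

```text
clock: 26.7
position: [0.6705, 0.1433, 0.142]
ee_rot: [0.814, 0.581, 0.001, 0.0]
ft_force: [0.6, -0.1, -0.4]
grip_width: 0.852
grasp_force: 0.0
clock: 27.95
position: [0.6378, 0.0491, 0.1893]
ee_rot: [0.814, 0.581, 0.0, -0.0]
ft_force: [-0.8, -0.8, -0.4]
grip_width: 1.003
grasp_force: 0.0
t 27.95 pos [0.6378 0.0491 0.1893] rows [-3.94 -3.07 -0.01] [-0.   -0.    6.51] grip 1.0 0.0 f [-0.8 -0.8 -0.4]
scene 828 [670.9 141.1  58.1  58.7  70.9] 0.0945
scene 768 [428.8 -88.7 122.8  61.2  17.2] 0.0228
```

```bash
python3 -m pendant '[[-0.5,-0.4,0,0,0,1.2,1],[-1.3,-1.0,0,0,0,2.4,1],[-2.1,-1.6,0,0,0,3.6,1],[-2.9,-2.3,0,0,0,4.8,1],[-3.6,-2.8,0,0,0,6.0,1],[-3.94,-3.07,0,0,0,6.6,1],[-3.94,-3.07,0.8,0,0,6.6,1],[-3.94,-3.07,1.6,0,0,6.6,1],[-3.94,-3.07,2.2,0,0,6.6,1],[-3.94,-3.07,2.2,0,0,6.6,1]]'
python3 - <<'E'
from h import *
img,d,W=cloud('wrist')
m=(W[...,2]>.017)&(W[...,2]<.03)&(np.hypot(W[...,0]-.429,W[...,1]+.087)<.08)
p=W[m]; print(len(p),cv2.minAreaRect((p[:,:2]*1000).astype(np.float32)),np.median(p[:,2]))
E
python3 plan.py .4288 -.0878 -.013 18.5
```

```text
clock: 29.25
position: [0.4272, -0.0873, 0.0781]
ee_rot: [0.987, 0.159, -0.001, -0.001]
ft_force: [0.4, 0.4, 0.7]
grip_width: 1.002
grasp_force: 0.0
10510 ((428.0461120605469, -87.06765747070312), (120.15017700195312, 62.30824279785156), 18.47909927368164) 0.022871691955792015
t 29.3 pos [ 0.4284 -0.0875  0.0795] rows [0.01 0.01 1.85] [-0.01  0.   -0.03] grip 1.0 0.0 f [-0.2  0.8  0.5]
```

```bash
python3 -m pendant '[[0,0,0.5,0,0,0,1],[0,0,1,0,0,0,1],[0,0,1.4,0,0,0,1],[0,0,1.7,0,0,0,1],[0,0,1.84,0,0,0,1],[0,0,1.84,0,0,0,1],[0,0,1.84,0,0,0,1],[0,0,1.84,0,0,0,1],[0,0,1.84,0,0,0,1],[0,0,1.84,0,0,0,1]]'; python3 -m pendant '[[0,0,0,0,0,0,0.1],[0,0,0,0,0,0,0.1],[0,0,0,0,0,0,0.1],[0,0,0,0,0,0,0.1],[0,0,0,0,0,0,0.1],[0,0,0,0,0,0,0.1],[0,0,0,0,0,0,0.1],[0,0,-0.1,0,0,0,0.1],[0,0,-0.2,0,0,0,0.1],[0,0,-0.3,0,0,0,0.1]]' 35; python3 plan.py .4335 .2783 .09 -7
```

```text
clock: 30.55
position: [0.4286, -0.088, -0.0125]
ee_rot: [0.987, 0.158, 0.0, 0.0]
ft_force: [-0.4, -0.3, 0.5]
grip_width: 1.0
grasp_force: 0.0
clock: 31.8
position: [0.4286, -0.088, 0.0028]
ee_rot: [0.987, 0.158, 0.0, 0.0]
ft_force: [-0.9, 0.2, -0.8]
grip_width: 0.716
grasp_force: 38.6
t 31.8 pos [ 0.4286 -0.088   0.0028] rows [ 2.38 -6.93 -1.74] [ 0.   -0.    3.15] grip 0.72 38.6 f [-0.9  0.2 -0.8]
```

```bash
python3 -m pendant '[[0,0,-0.6,0,0,0,0.1],[0,0,-1.4,0,0,0,0.1],[0.1,-0.5,-1.74,0,0,0.6,0.1],[0.5,-1.5,-1.74,0,0,1.2,0.1],[0.9,-2.6,-1.74,0,0,1.8,0.1],[1.3,-3.7,-1.74,0,0,2.4,0.1],[1.6,-4.8,-1.74,0,0,2.9,0.1],[2.0,-5.8,-1.74,0,0,3.15,0.1],[2.3,-6.6,-1.74,0,0,3.15,0.1],[2.38,-6.93,-1.74,0,0,3.15,0.1]]'
python3 - <<'E'
from h import *
img,d,W=cloud('scene'); save(img,'s8.png'); o=manip.get_obs()
m=(W[...,2]>.117)&(W[...,2]<.135)&(np.hypot(W[...,0]-.4335,W[...,1]-.2783)<.08)
L=(W[m]-o['position'])@R.from_quat(o['ee_rot']).as_matrix(); L=L[abs(L[:,1])<.026]; print(len(L),np.percentile(L,[1,50,99],axis=0).round(4).tolist())
i=cv2.imread('pics/s8.png')[130:270,310:460]; cv2.imwrite('pics/c8.png',cv2.resize(i,None,fx=4,fy=4,interpolation=cv2.INTER_CUBIC))
E
python3 plan.py .4335 .2783 .0395 -7
```

```text
clock: 33.05
position: [0.4325, 0.2813, 0.0895]
ee_rot: [0.998, -0.059, -0.001, -0.001]
ft_force: [-1.1, -0.9, -0.8]
grip_width: 0.717
grasp_force: 38.7
958 [[-0.0481, -0.0254, -0.0369], [0.0128, -0.0008, -0.0345], [0.0609, 0.0255, -0.0286]]
t 33.1 pos [0.432  0.2826 0.0898] rows [0.04 0.08 1.01] [-0.02  0.01  0.03] grip 0.71 38.7 f [-1.1  1.3 -0.6]
```

View pics/c8.png

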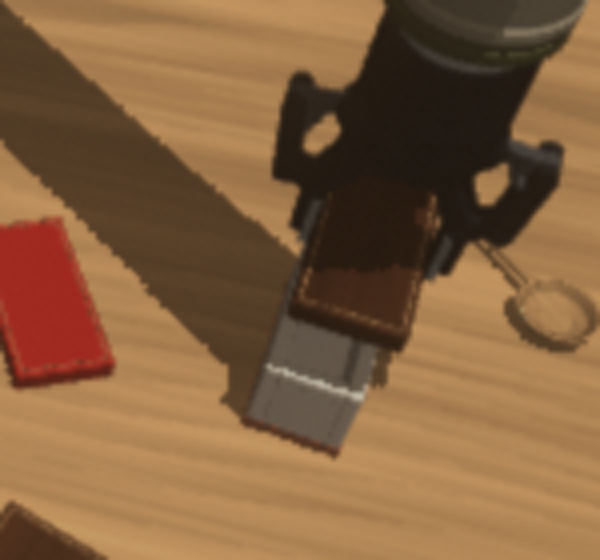

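The oblong lid is held level over its canister at crop (365,260), aligned with it. I'll lower most of the way, let the arm settle, then finish.

```bash
python3 -m pendant '[[0,0,0.2,0,0,0,0.1],[0,0,0.5,0,0,0,0.1],[0,0,0.75,0,0,0,0.1],[0,0,0.85,0,0,0,0.1],[0,0,0.85,0,0,0,0.1],[0,0,0.85,0,0,0,0.1],[0,0,0.85,0,0,0,0.1],[0,0,0.85,0,0,0,0.1],[0,0,0.85,0,0,0,0.1],[0,0,0.85,0,0,0,0.1]]'; python3 plan.py .4335 .2783 .0395 -7
```

```text
clock: 34.35
position: [0.4333, 0.2784, 0.0469]
ee_rot: [0.998, -0.061, 0.0, 0.0]
ft_force: [-0.4, -0.1, -1.0]
grip_width: 0.713
grasp_force: 38.6
t 34.35 pos [0.4333 0.2784 0.0469] rows [0.   0.   0.15] [ 0. -0.  0.] grip 0.71 38.6 f [-0.4 -0.1 -1. ]
```

```bash
python3 -m pendant '[[0,0,0.07,0,0,0,0.1],[0,0,0.12,0,0,0,0.1],[0,0,0.16,0,0,0,0.1],[0,0,0.16,0,0,0,0.1],[0,0,0.16,0,0,0,0.1],[0,0,0.16,0,0,0,0.8],[0,0,0.16,0,0,0,0.8],[0,0,0.16,0,0,0,0.8],[0,0,0.16,0,0,0,0.8],[0,0,0.16,0,0,0,0.8]]'; python3 -m pendant '[[0,0,-0.4,0,0,0,0.8],[0,0,-1,0,0,0,0.8],[0,0,-1.6,0,0,0,0.8],[0,0,-2.2,0,0,0,0.8],[0,1,-2.6,0,0,0,0.8],[0,2,-2.6,0,0,0,0.8],[0,3,-2.6,0,0,0,0.8],[0,3.5,-2.6,0,0,0,0.8],[0,3.5,-2.6,0,0,0,0.8],[0,3.5,-2.6,0,0,0,0.8]]'
python3 - <<'E'
from h import *
for n in ('scene','top'):
    img,d,W=cloud(n); save(img,'f_'+n+'.png')
    def f(nm,lo,hi,x,y,r):
        m=(W[...,2]>lo)&(W[...,2]<hi)&(np.hypot(W[...,0]-x,W[...,1]-y)<r)
        p=W[m]; print(n,nm,len(p),np.round(np.concatenate([np.ravel(q) for q in cv2.minAreaRect((p[:,:2]*1000).astype(np.float32))]),1),np.percentile(p[:,2],[5,50,95]).round(4)) if len(p)>5 else 0
    f('obl',.068,.09,.4335,.2783,.08)
    f('sq',.087,.105,.67,.1425,.055)
    f('rd',.096,.115,.4713,-.323,.035)
    f('sm',.072,.09,.668,-.146,.03)
    f('mill',.118,.14,.603,.043,.03); f('sauce',.16,.18,.685,-.021,.03)
print(manip.get_obs()['clock'])
i=cv2.imread('pics/f_scene.png')[100:340,110:450]; cv2.imwrite('pics/f_c.png',cv2.resize(i,None,fx=2.2,fy=2.2,interpolation=cv2.INTER_CUBIC))
E
```

```text
clock: 35.6
position: [0.4333, 0.2784, 0.0388]
ee_rot: [0.998, -0.061, -0.0, 0.0]
ft_force: [0.1, -0.1, -0.2]
grip_width: 0.9
grasp_force: 0.0
clock: 36.85
position: [0.4122, 0.1058, 0.1697]
ee_rot: [0.998, -0.06, 0.001, -0.0]
ft_force: [0.8, -0.6, 0.1]
grip_width: 0.899
grasp_force: 0.0
scene obl 1148 [433.8 277.5  62.1 122.2  83.2] [0.0719 0.0745 0.0767]
scene sq 829 [670.7 141.3  58.3  58.6  70.9] [0.0916 0.0946 0.0966]
scene rd 256 [ 473.3 -322.3   48.    48.8   11.8] [0.0981 0.1053 0.1075]
scene sm 208 [ 668.5 -146.    34.7   34.3   24.6] [0.0747 0.0811 0.0831]
scene mill 177 [603.5  42.8  29.9  32.2  20.7] [0.1194 0.1248 0.1277]
scene sauce 149 [ 6.852e+02 -2.160e+01  2.400e+01  2.480e+01  3.000e-01] [0.1621 0.1692 0.1713]
top obl 145 [392.9 306.6  55.1  27.6  29.7] [0.0721 0.0754 0.0782]
top sq 501 [669.9 142.1  59.7  58.6  71. ] [0.0914 0.0953 0.0986]
top rd 328 [ 471.5 -322.5   47.9   49.5   41.9] [0.1016 0.1058 0.1089]
top sm 151 [ 666.1 -146.    33.3   35.6   48.2] [0.0765 0.0816 0.0848]
top mill 148 [599.6  43.2  32.1  35.6  10. ] [0.1192 0.1254 0.1295]
top sauce 96 [683.6 -20.6  24.2  24.4  19.1] [0.1628 0.17   0.1731]
36.95
```

View pics/f_c.png

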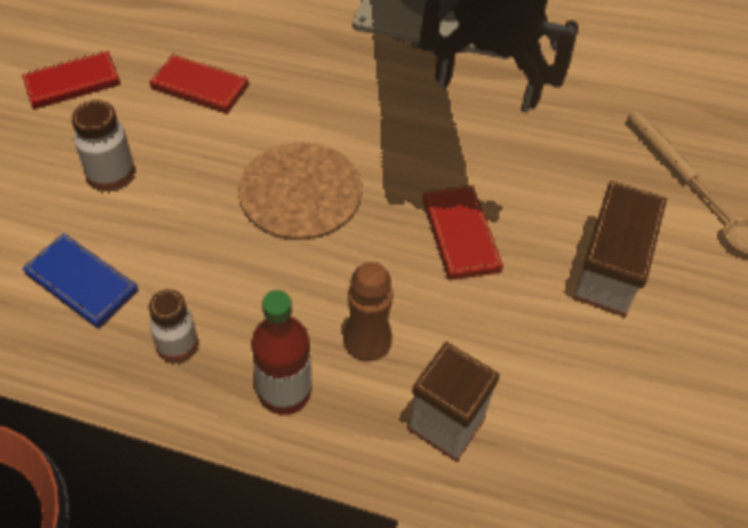

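All four lids sit flat and centred: round at (97,115), small at (168,305), square at (455,380) and oblong at (628,230). The bottle and mill are unmoved and the gripper is clear, so I'm handing in.

```bash
python3 -c "from workcell import manip;print(manip.hand_in())"
```

```text
the job is handed in; nothing more can be done
None
```

All four lids are on their own canisters, flat, centred to within about 2 mm and squared up by camera measurement; the bottle and mill were not moved, and I handed the job in at about 37 s without seeing a verdict.

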